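# Seal the dry box: snap its gasketed lid down corner by corner

### The arm

A 6-joint arm with a two-finger parallel gripper is mounted at the origin on a cart in front of the work surface, level with it; the furniture and walls round the work are solid. World frame = base frame: x ahead of the robot, y to its left, z up, the work surface at z = 0. Lengths are in m, angles in rad, forces in N, time in s.
With the tool pointing down it reaches from about 0.275 to 0.775 m from the base axis. Payload 14.6 kg.
Tool frame: the origin (TCP) lies at the very end of the fingers, on their centre line; the grasp point (between the pads) lies env.grasp_offset behind it (env.grasp_offset is the distance from the TCP to the grasp point, in m); z points along the fingers, x is the direction in which the jaws open and shut, and the axes are right-handed (so a half turn about z gives the same grasp; the last joint's range is limited). The gripper opens to 85 mm and grips with 20 to 120 N. Pads are 22 mm wide; open, the fingers measure 114 mm over their backs; the gripper's body (76 mm by 85 mm) begins 54 mm behind the grasp point. The pads swing forward as they close: fully open they stand 13 mm farther back than shut.
Start: joints at [-1.347, 0.263, -0.048, 1.259, 0, 1.415], TCP at [0.194, -0.488, 0.231] pointing down, gripper open.
Joint ranges: [-2.65, 2.65], [-0.89, 1.7], [-1.18, 1.37], [-2.13, 2.11], [-1.35, 1.29], [-3.14, 3.14]. Speed limits (rad/s): [1.89, 1.89, 2.57, 2.79, 3.14, 3.14].

### API

Orientations are given as [roll, pitch, yaw] about the fixed x, y, z axes, in that order (R = Rz(yaw) Ry(pitch) Rx(roll)).
In Python, from station import env gives the robot as it stands.
- The arm moves only by the shell command python3 -m crank 'ROWS' [OPENING] [FORCE]. ROWS is JSON, a list of rows, each an object with "xyz": the shift along the tool's x, y, z in mm, a list of three; "turn": the turn, a rotation vector about the tool's x, y, z in rad, a list of three. A call has exactly 8 rows; each row shifts and turns the pose as measured when the row begins, along the tool's axes as they then stand; what a row does not reach is not made up. A row lasts 1/8 s, in which the tool goes at most 62.5 mm and 10.7 degrees, less where a joint would pass 70% of its speed; a pose out of reach is approached as far as the arm can. A call with a gripper value outside its range is refused whole. OPENING is the finger opening in mm, from 0 to 85.4, set as the call begins (- or left out, the last holds). The fingers move at their own pace and stop on an object; FORCE is the grip in N (left out, the last holds). Time passes only in rows, so rows that do not move let the fingers close, or fill a call up. It gives the time, the measured TCP pose, the force and the opening at its end, in the units of the state.
- env.sense(): the state, without advancing time (a new reading comes with each control period).
- env.capture(name): name is "scene" or "top" or "wrist"; returns the picture (480x640x3 uint8, red, green, blue); there is no depth.
- env.get_calibration(name): a dict with "fx", "fy", "cx", "cy" (pixels), "k1" (the pictures are not rectified: a ray, as slopes to the right and down, at radius r is drawn at 1 + k1 r^2 times it, then the intrinsics apply), "view" (4x4, takes a point from world to camera coordinates). Camera axes: x right, y up, looking along -z (the intrinsics and any distortion apply to the point x, -y, -z); pixel columns grow to the right and rows downward; lengths in m; the calibration is good to about 2 mm. A picture is of the moment at which its call begins: read the wrist's pose just before it. get_calibration takes no time and is no camera call; for the wrist camera it gives the pose at the moment of the call.
- env.close_job(): hands the job in, once; it reports no verdict.
The state is a dict: "clock": time; "joint_positions": joint angles; "qvel": joint speeds; "joint_efforts": joint torques, N m; "position": TCP position; "orientation": TCP orientation; "wrist_force": force on the tool from outside, world axes, zero at the start; "wrist_torque": the same for the moment, N m; "width": finger opening in m.
Only numpy, scipy, OpenCV 4.12 (cv2) and the standard library are available. Lean on these libraries where they do the work, as an engineer would, in place of code of your own. Each camera call takes 0.05 s, during which the arm holds its last target. There are 200 camera calls.

### The job

The dry box is packed with cured samples, but its lid only lies loosely on the gasket with all four corners standing up. Press the corners down one after another, each until its steel spring clip snaps over the corner's lug and holds it, so that the lid stays down flat all round and the box is sealed when you take the gripper away. Do not shove the things lying about on the bench.

Things in the scene. Friction and masses are not known exactly. Their poses are not given: they have to be found in the camera images.
- dry_box: Clear dry box, dark grey rim frame, black gasket (top 63 mm up), 180 mm (x) by 200 mm (y), fixed; samples show inside. Origin: centre of the underside, z up; at yaw 0 its -x side faces the robot. On each corner's diagonal, outside the lid, stands a sprung steel clip 14 mm wide, top 86 mm up, its hook's tip 20 mm outward of the thumb pad's middle. The lid's lug cams it outward, then it snaps over the lug.
- lid: Dark teal lid, 180 x 200 x 5 mm, a vent plug 34 mm across and 11 mm high in its middle; loose (0.46 kg), lying on the gasket, located in the frame with 1 mm play. Origin: centre of its underside, axes as the box's. Each corner flexes by itself about a crease across it 32 mm inward of its pad and springs up again until its clip holds it; pressing the middle does not bring the corners down.
- corner_fl (a point): Middle of the light grey round thumb pad (25 mm across) on top of the lid's near left (-x, +y) corner, near x = -73, y = +83 mm in the box's frame. Above the box's underside it is at 74 mm while the corner stands up, 68 mm pressed hard onto the gasket, 69 mm held by its clip. A push straight down passes the clip at 5 to 12 N.
- corner_fr (a point): Middle of the light grey round thumb pad (25 mm across) on top of the lid's near right (-x, -y) corner, near x = -73, y = -83 mm in the box's frame. Above the box's underside it is at 74 mm while the corner stands up, 68 mm pressed hard onto the gasket, 69 mm held by its clip. A push straight down passes the clip at 5 to 12 N.
- corner_bl (a point): Middle of the light grey round thumb pad (25 mm across) on top of the lid's far left (+x, +y) corner, near x = +73, y = +83 mm in the box's frame. Above the box's underside it is at 74 mm while the corner stands up, 68 mm pressed hard onto the gasket, 69 mm held by its clip. A push straight down passes the clip at 5 to 12 N.
- corner_br (a point): Middle of the light grey round thumb pad (25 mm across) on top of the lid's far right (+x, -y) corner, near x = +73, y = -83 mm in the box's frame. Above the box's underside it is at 74 mm while the corner stands up, 68 mm pressed hard onto the gasket, 69 mm held by its clip. A push straight down passes the clip at 5 to 12 N.
- ochre_jar: Bystander: clear open jar of ochre sample, 112 mm across, 73 mm high, left of the box. Origin under its centre.
- cast_puck: Bystander: grey-green cast sample puck, 43 mm across, 34 mm high, left of the box. Origin under its centre.
- blue_marker: Bystander: white marker pen with a blue cap, about 135 mm long and 15 mm thick, lying right of the box. Origin under its middle.
- brush: Bystander: flat brush with a red handle, about 220 mm long and 15 mm thick, lying beyond the box to the right. Origin under its middle.

How it is judged:
On the way, in this order (a step that is already met when the one before it is completed fails the run):
1. one of the lid's corners is pressed home under its clip ((z of corner_fl in the frame of dry_box below 0.0705 m or z of corner_fr in the frame of dry_box below 0.0705 m or z of corner_bl in the frame of dry_box below 0.0705 m or z of corner_br in the frame of dry_box below 0.0705 m)), for 0.2 s.
2. two of the lid's corners are pressed home under their clips ((z of each of corner_fl, corner_fr in the frame of dry_box below 0.0705 m or z of each of corner_fl, corner_bl in the frame of dry_box below 0.0705 m or z of each of corner_fl, corner_br in the frame of dry_box below 0.0705 m or z of each of corner_fr, corner_bl in the frame of dry_box below 0.0705 m or z of each of corner_fr, corner_br in the frame of dry_box below 0.0705 m or z of each of corner_bl, corner_br in the frame of dry_box below 0.0705 m)), for 0.2 s.
3. three of the lid's corners are pressed home under their clips ((z of each of corner_fl, corner_fr, corner_bl in the frame of dry_box below 0.0705 m or z of each of corner_fl, corner_fr, corner_br in the frame of dry_box below 0.0705 m or z of each of corner_fl, corner_bl, corner_br in the frame of dry_box below 0.0705 m or z of each of corner_fr, corner_bl, corner_br in the frame of dry_box below 0.0705 m)), for 0.2 s.
At the end, for the whole second after the job is handed in: all four thumb pads stay down, less than 70.5 mm above the box's underside (flush is 68 mm), with the lid level within 0.03 rad and within 6 mm of the middle of the box (z of each of corner_fl, corner_fr, corner_bl, corner_br in the frame of dry_box below 0.0705 m and angle between lid's own z axis and vertical below 0.03 rad and horizontal distance between lid and dry_box below 0.006 m); the robot touches nothing.
It fails at once if the jar is shoved more than 30 mm (distance of ochre_jar from where it was at the start of the episode above 0.03 m).
It fails at once if the puck is shoved more than 30 mm (distance of cast_puck from where it was at the start of the episode above 0.03 m).
It fails at once if the marker is shoved more than 30 mm (distance of blue_marker from where it was at the start of the episode above 0.03 m).
It fails at once if the brush is shoved more than 30 mm (distance of brush from where it was at the start of the episode above 0.03 m).
It also fails if it takes over 48 s, if anything falls off the work surface, if the arm or the gripper's body presses on something with over 40 N, if the wrist force passes 120 N, or if a joint passes its speed limit or range.

## Working session

There is one attempt and no reset: what is moved stays moved. The work goes in short steps, Python scripts to look and compute and a shell command to move; the robot and the scene stay as the last step left them, time stands still between calls to the robot, and variables do not carry over. Pictures are saved under pics/ and viewed, about 8 in all and at most 12, crops included, and the job is handed in when it is done.

```bash
mkdir -p pics
python3 - <<'E'
from station import env
import cv2
s=env.sense();print(s)
for n in("top","scene"):
    cv2.imwrite(f"pics/{n}0.png",env.capture(n)[:,:,::-1]); print(env.get_calibration(n))
E
```

```text
{'clock': 0.0, 'joint_positions': array([-1.34732474e+00,  2.63504268e-01, -4.89399255e-02,  1.25942187e+00,
        3.38788273e-06,  1.41551036e+00]), 'qvel': array([ 0.00148974,  0.00064475, -0.00136819,  0.00127364,  0.00024204,
        0.00048898]), 'joint_efforts': array([-4.07412750e-03, -6.37629247e+01,  3.84568441e+01,  1.37139566e-02,
       -3.32750315e-04, -2.81871661e-05]), 'position': array([ 0.1940659 , -0.48750621,  0.23083368]), 'orientation': array([-3.14142386e+00,  1.05634500e-03, -1.19203869e+00]), 'wrist_force': array([ 0.92721306,  0.3655968 , -0.50541299]), 'wrist_torque': array([-0.02688199,  0.00531184,  0.06034804]), 'width': 0.0850809590944053}
{'fx': 479.0661351958546, 'fy': 479.0661351958546, 'cx': 326.651813539591, 'cy': 240.62322022672004, 'k1': -0.125216722844394, 'view': array([[ 0.00712575, -0.99980439, -0.01844989, -0.02375931],
       [ 0.98298324,  0.0036167 ,  0.18365964, -0.59805813],
       [-0.18355699, -0.01944465,  0.98281674, -1.09733389],
       [ 0.        ,  0.        ,  0.        ,  1.        ]])}
{'fx': 622.3303299693957, 'fy': 622.3303299693957, 'cx': 334.7054059436461, 'cy': 231.3335312237113, 'k1': 0.03439254754747159, 'view': array([[ 0.77478523, -0.63216023, -0.00901627, -0.47643956],
       [ 0.34216647,  0.40728711,  0.84678174, -0.23210405],
       [-0.53162953, -0.65915905,  0.53186408, -1.37412778],
       [ 0.        ,  0.        ,  0.        ,  1.        ]])}
```

View pics/top0.png

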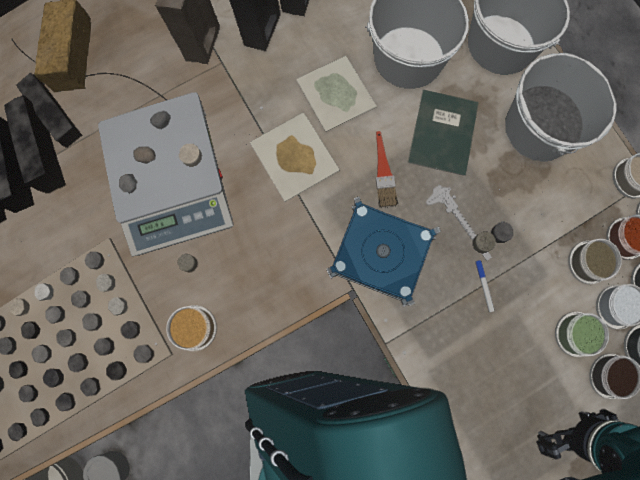

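The top view shows the lid's pads at about FL (340,266), FR (405,291), BL (362,211) and BR (427,235). Next I refine these and fit the box.

```bash
cat > h.py <<'E'
from station import env
import numpy as np, cv2
from scipy.optimize import least_squares
B=np.array([[-73,83],[-73,-83],[73,83],[73,-83]])/1000
def proj(P,c):
    p=np.c_[P,np.ones(len(P))]@c["view"].T
    x=p[:,0]/-p[:,2]; y=-p[:,1]/-p[:,2]; f=1+c["k1"]*(x*x+y*y)
    return np.c_[c["fx"]*x*f+c["cx"],c["fy"]*y*f+c["cy"]]
def pads(q,z=.074):
    c,s=np.cos(q[2]),np.sin(q[2])
    return np.c_[B@np.array([[c,s],[-s,c]])+q[:2],np.full(4,z)]
def blobs(img,guess,r=8,thr=150):
    out=[]
    for u,v in np.round(guess).astype(int):
        w=img[v-r:v+r+1,u-r:u+r+1].min(2)>thr
        n,l,st,ce=cv2.connectedComponentsWithStats(w.astype(np.uint8))
        k=1+st[1:,4].argmax(); out.append(ce[k]+[u-r,v-r]); print("blob",out[-1].round(1),st[k,4])
    return np.array(out)
def rpad(px,c,z=.074):  # pixels to points on plane z, by least squares
    return np.array([least_squares(lambda q:(proj(np.array([[q[0],q[1],z]]),c)-p)[0],[.5,0]).x for p in px])
E
python3 - <<'E'
from h import *
c=env.get_calibration("top");im=cv2.imread("pics/top0.png")
b=blobs(im,[(340,266),(405,291),(362,211),(427,235)])
W=rpad(b,c);print(W.round(4))
f=least_squares(lambda q:(proj(pads(q),c)-b).ravel(),[*W.mean(0),0.3]);print(f.x,f.fun.round(2));print(pads(f.x).round(4))
cs=env.get_calibration("scene");print(proj(pads(f.x),cs).round(1))
E
```

```text
blob [340.1 265.7] 63
blob [404.9 290.8] 66
blob [361.5 210.7] 71
blob [425.4 235. ] 70
[[ 0.5349 -0.0528]
 [ 0.4768 -0.2037]
 [ 0.6679 -0.1039]
 [ 0.6092 -0.2553]]
[ 0.57231807 -0.15392133 -0.36904003] [-1.11  0.32  0.6   1.08 -0.44 -1.    0.96 -0.51]
[[ 0.5342 -0.0502  0.074 ]
 [ 0.4743 -0.205   0.074 ]
 [ 0.6703 -0.1028  0.074 ]
 [ 0.6105 -0.2577  0.074 ]]
[[322.3 234.1]
 [343.3 270.2]
 [375.8 224.4]
 [401.1 258.7]]
```

View pics/scene0.png

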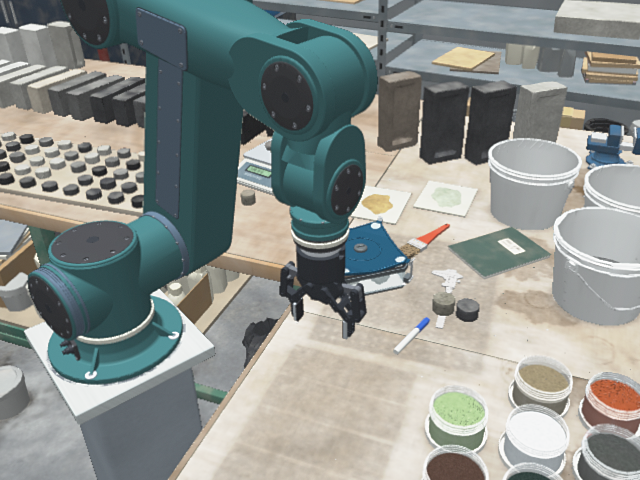

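```bash
R='{"xyz":[-20,-57,-9],"turn":[0,0,0]}'; python3 -m crank '[{"xyz":[-20,-57,-9],"turn":[0,0,0]},{"xyz":[-20,-57,-9],"turn":[0,0,0]},{"xyz":[-20,-57,-9],"turn":[0,0,0]},{"xyz":[-20,-57,-9],"turn":[0,0,0]},{"xyz":[-20,-57,-9],"turn":[0,0,0]},{"xyz":[-20,-57,-9],"turn":[0,0,0]},{"xyz":[-20,-57,-9],"turn":[0,0,0]},{"xyz":[-20,-57,-9],"turn":[0,0,0]}]' 0 60
```

```text
clock: 1.1
position: [0.5653, -0.1646, 0.3026]
orientation: [3.141, 0.004, -1.2]
wrist_force: [0.3, -1.0, 0.3]
width: 0.0001
```

Run:
```python
from h import *
s=env.sense();c=env.get_calibration("wrist")
im=env.capture("wrist");cv2.imwrite("pics/w1.png",im[:,:,::-1])
print(s["position"],s["orientation"],s["qvel"].round(3));print(c)
print(proj(pads([.5723,-.1539,-.369]),c).round(1))
```

```text
[ 0.56530912 -0.16464805  0.30261364] [ 3.14066481  0.00432734 -1.19961594] [0.802 0.48  0.921 0.442 0.004 0.798]
{'fx': 371.39196803068575, 'fy': 371.39196803068575, 'cx': 318.0922763790808, 'cy': 237.29645517375508, 'k1': -0.060686979653213936, 'view': array([[ 0.36275592, -0.93187061, -0.00503084, -0.35733524],
       [ 0.88199678,  0.34507385, -0.32094505, -0.37655625],
       [ 0.30081527,  0.11198754,  0.94708445, -0.60041083],
       [ 0.        ,  0.        ,  0.        ,  1.        ]])}
[[202.9 184.7]
 [322.9 284.9]
 [297.9  69.8]
 [420.2 188.9]]
```

View pics/w1.png

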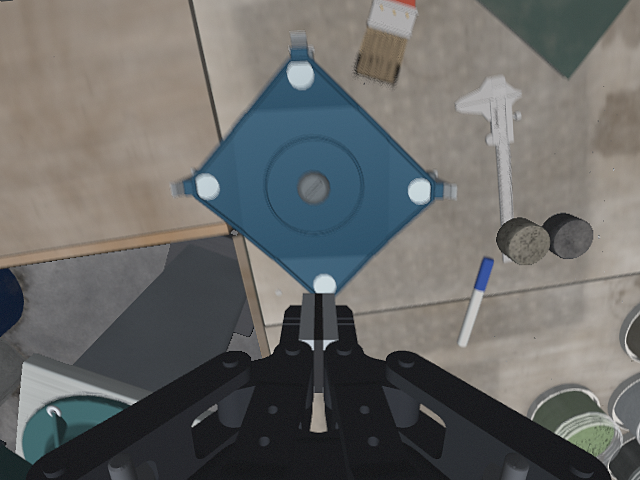

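The pads are at BL (301,75), FL (207,187), BR (420,191) and FR (325,285), within 5 px of my predictions. The clips stand on the diagonals and the arm was still moving. I'll turn to the diagonal, back off a little, settle and measure again.

```bash
python3 -m crank '[{"xyz":[0,15,-30],"turn":[0,0,-0.1]},{"xyz":[0,5,-10],"turn":[0,0,0]},{"xyz":[0,0,0],"turn":[0,0,0]},{"xyz":[0,0,0],"turn":[0,0,0]},{"xyz":[0,0,0],"turn":[0,0,0]},{"xyz":[0,0,0],"turn":[0,0,0]},{"xyz":[0,0,0],"turn":[0,0,0]},{"xyz":[0,0,0],"turn":[0,0,0]}]'
cat >> h.py <<'E'
def look(q,name,r=16,ids=(0,1,2,3),z=(.074,)*4):
    c=env.get_calibration("wrist"); s=env.sense(); im=env.capture("wrist"); cv2.imwrite(f"pics/{name}.png",im[:,:,::-1])
    ids=list(ids); b=blobs(im,proj(pads(q),c)[ids],r,190)
    print(s["position"].round(4),s["orientation"].round(3),s["wrist_force"].round(1))
    zz=np.array(z)
    P=lambda q:np.c_[pads(q)[:,:2],zz]
    f=least_squares(lambda q:(proj(P(q)[ids],c)-b).ravel(),q); print(f.x.round(4),f.fun.round(1)); print(P(f.x).round(4))
    return f.x
E
python3 - <<'E'
from h import *
look([.5723,-.1539,-.369],"w2")
E
```

```text
clock: 2.15
position: [0.5513, -0.1672, 0.3395]
orientation: [3.14, 0.01, -1.096]
wrist_force: [0.1, 0.2, 0.3]
width: 0.0001
blob [221.9 157.9] 296
blob [320.7 261.9] 286
blob [319.2  61.6] 113
blob [416.7 183.1] 350
[ 0.5513 -0.1672  0.3395] [ 3.14   0.01  -1.096] [0.1 0.2 0.3]
[ 0.5701 -0.1571 -0.3692] [-2.2 -0.1 -0.4  1.4  0.4 -0.3  2.1 -0.4]
[[ 0.532  -0.0533  0.074 ]
 [ 0.4721 -0.2081  0.074 ]
 [ 0.6681 -0.106   0.074 ]
 [ 0.6082 -0.2608  0.074 ]]
```

View pics/w2.png

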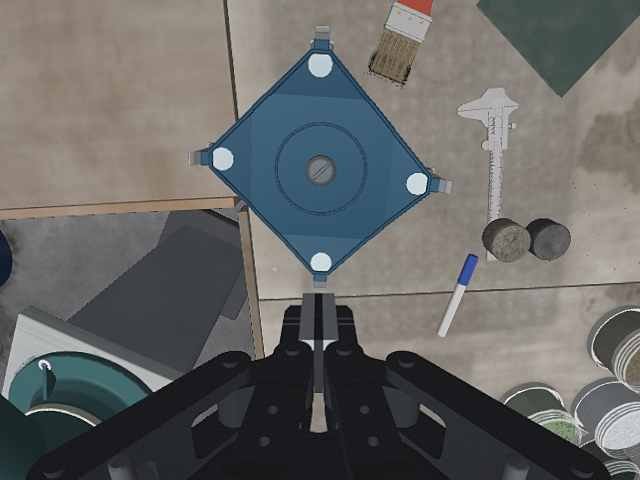

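All four pads are clear, with FR at (321,262), FL (222,158), BR (417,183) and BL (320,65). Now I descend over FR.

```bash
python3 -m crank '[{"xyz":[0,22,40],"turn":[0,0,0]},{"xyz":[0,22,50],"turn":[0,0,0]},{"xyz":[0,22,50],"turn":[0,0,0]},{"xyz":[0,20,50],"turn":[0,0,0]},{"xyz":[0,0,20],"turn":[0,0,0]},{"xyz":[0,0,0],"turn":[0,0,0]},{"xyz":[0,0,0],"turn":[0,0,0]},{"xyz":[0,0,0],"turn":[0,0,0]}]'
python3 - <<'E'
from h import *
c=env.get_calibration("wrist");im=env.capture("wrist");q=[.5701,-.1571,-.369]
p=proj(pads(q),c);print(p.round(1)); s=env.sense();print(s["position"],s["orientation"],s["wrist_force"])
for u,v in p:
    cv2.drawMarker(im,(int(np.clip(u,-999,999)),int(np.clip(v,-999,999))),(255,0,0),0,8)
t=proj(s["position"][None],c);print("tcp px",t);cv2.imwrite("pics/w3.png",im[:,:,::-1])
E
```

```text
clock: 3.2
position: [0.4732, -0.2064, 0.126]
orientation: [-3.14, 0.005, -1.095]
wrist_force: [-0.3, 0.1, 0.6]
width: 0.0002
[[  94.4   30.6]
 [ 320.   267.2]
 [ 318.2 -211. ]
 [ 537.5   88.8]]
[ 0.47325802 -0.20641633  0.12599544] [-3.13962866  0.00466026 -1.09528039] [-0.18956129  0.60382813 -0.7318    ]
tcp px [[317.55883339 310.082286  ]]
```

View pics/w3.png

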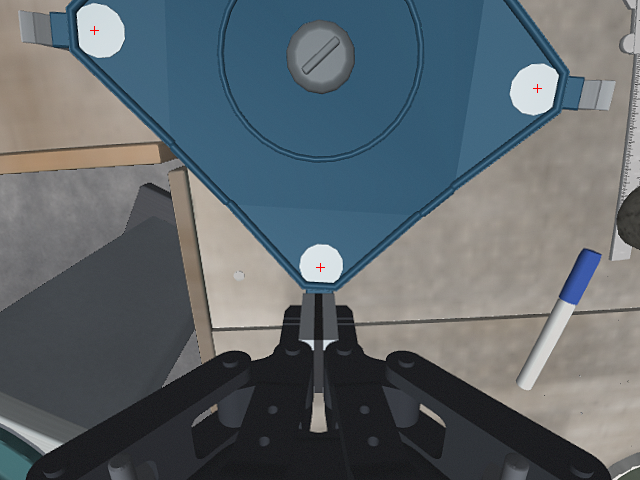

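Markers land on the pads, with the real pads 2–4 mm further inward. I'll read exact pad positions from this picture.

Run:
```python
from h import *
c=env.get_calibration("wrist");im=env.capture("wrist")
b=blobs(im,[(100,30),(321,265),(534,89)],28,200);print(rpad(b,c).round(4))
p=env.sense();R=p["orientation"];print(p["position"],R)
```

```text
blob [99.3 30.4] 2026
blob [320.7 263.8] 1293
blob [533.7  88.8] 1865
[[ 0.5332 -0.0557]
 [ 0.4742 -0.2076]
 [ 0.6074 -0.2592]]
[ 0.47314723 -0.20635521  0.12581217] [-3.13975667  0.00486008 -1.09528328]
```

```bash
python3 -m crank '[{"xyz":[0,-2,15],"turn":[0,0,0]},{"xyz":[0,0,15],"turn":[0,0,0]},{"xyz":[0,0,10],"turn":[0,0,0]},{"xyz":[0,0,5],"turn":[0,0,0]},{"xyz":[0,0,3],"turn":[0,0,0]},{"xyz":[0,0,3],"turn":[0,0,0]},{"xyz":[0,0,2],"turn":[0,0,0]},{"xyz":[0,0,0],"turn":[0,0,0]}]'
```

```text
clock: 4.3
position: [0.4757, -0.2054, 0.0705]
orientation: [-3.139, 0.003, -1.095]
wrist_force: [-0.3, -0.3, 0.8]
width: -0.0003
```

```bash
python3 -m crank '[{"xyz":[0,0,2],"turn":[0,0,0]},{"xyz":[0,0,0],"turn":[0,0,0]},{"xyz":[0,0,2],"turn":[0,0,0]},{"xyz":[0,0,0],"turn":[0,0,0]},{"xyz":[0,0,0],"turn":[0,0,0]},{"xyz":[0,0,0],"turn":[0,0,0]},{"xyz":[0,0,0],"turn":[0,0,0]},{"xyz":[0,0,0],"turn":[0,0,0]}]'
```

```text
clock: 5.3
position: [0.4759, -0.2056, 0.0681]
orientation: [-3.139, 0.001, -1.095]
wrist_force: [-2.0, 0.1, 3.6]
width: 0.0
```

```bash
python3 -m crank '[{"xyz":[0,0,3],"turn":[0,0,0]},{"xyz":[0,0,3],"turn":[0,0,0]},{"xyz":[0,0,3],"turn":[0,0,0]},{"xyz":[0,0,3],"turn":[0,0,0]},{"xyz":[0,0,3],"turn":[0,0,0]},{"xyz":[0,0,3],"turn":[0,0,0]},{"xyz":[0,0,3],"turn":[0,0,0]},{"xyz":[0,0,3],"turn":[0,0,0]}]'
```

```text
clock: 6.3
position: [0.4761, -0.2058, 0.0677]
orientation: [-3.131, -0.017, -1.094]
wrist_force: [-20.1, 11.3, 65.0]
width: 0.0005
```

The corner bottomed on the gasket (z 0.0677 at 65 N), so FR should be home. I'll lift and cross to BL.

```bash
python3 -m crank '[{"xyz":[0,0,-20],"turn":[0,0,0]},{"xyz":[0,0,-25],"turn":[0,0,0]},{"xyz":[0,-20,-20],"turn":[0,0,0]},{"xyz":[0,-50,0],"turn":[0,0,0]},{"xyz":[0,-50,0],"turn":[0,0,0]},{"xyz":[0,-50,0],"turn":[0,0,0]},{"xyz":[0,-40,0],"turn":[0,0,0]},{"xyz":[0,0,0],"turn":[0,0,0]}]'
python3 -m crank '[{"xyz":[0,0,0],"turn":[0,0,0]},{"xyz":[0,0,0],"turn":[0,0,0]},{"xyz":[0,0,0],"turn":[0,0,0]},{"xyz":[0,0,0],"turn":[0,0,0]},{"xyz":[0,0,0],"turn":[0,0,0]},{"xyz":[0,0,0],"turn":[0,0,0]},{"xyz":[0,0,0],"turn":[0,0,0]},{"xyz":[0,0,0],"turn":[0,0,0]}]'
python3 - <<'E'
from h import *
c=env.get_calibration("wrist");im=env.capture("wrist");cv2.imwrite("pics/w4.png",im[:,:,::-1])
print(proj(np.array([[.6664,-.1073,.074]]),c),env.sense()["position"],env.sense()["wrist_force"])
E
```

```text
clock: 7.3
position: [0.6684, -0.1053, 0.1368]
orientation: [-3.128, -0.018, -1.095]
wrist_force: [-0.8, 0.5, 0.1]
width: 0.0
clock: 8.3
position: [0.6664, -0.1069, 0.1371]
orientation: [-3.128, -0.018, -1.097]
wrist_force: [0.2, -0.7, -0.2]
width: 0.0004
[[316.40822948 258.45659506]] [ 0.66639759 -0.10686379  0.1371445 ] [-0.3780254  -0.78890169  0.56280599]
```

View pics/w4.png

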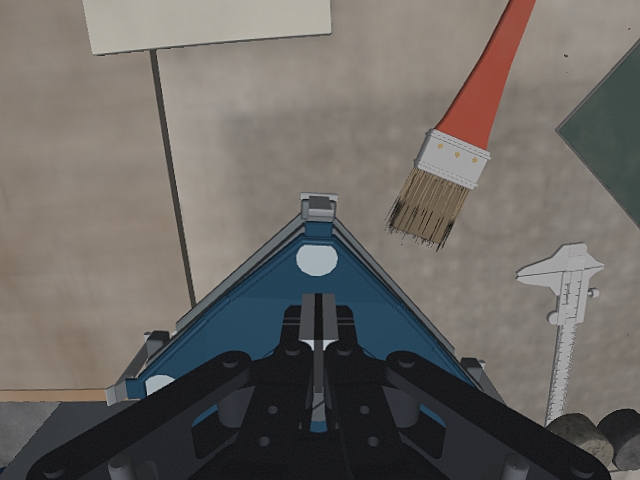

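BL's pad is at (317,260), as predicted to about 1 mm. Its clip is at (319,207). Press.

```bash
python3 -m crank '[{"xyz":[0,2,20],"turn":[0,0,0]},{"xyz":[0,0,20],"turn":[0,0,0]},{"xyz":[0,0,15],"turn":[0,0,0]},{"xyz":[0,0,3],"turn":[0,0,0]},{"xyz":[0,0,2],"turn":[0,0,0]},{"xyz":[0,0,2],"turn":[0,0,0]},{"xyz":[0,0,2],"turn":[0,0,0]},{"xyz":[0,0,0],"turn":[0,0,0]}]'
python3 -m crank '[{"xyz":[0,0,2],"turn":[0,0,0]},{"xyz":[0,0,2],"turn":[0,0,0]},{"xyz":[0,0,2],"turn":[0,0,0]},{"xyz":[0,0,2],"turn":[0,0,0]},{"xyz":[0,0,0],"turn":[0,0,0]},{"xyz":[0,0,0],"turn":[0,0,0]},{"xyz":[0,0,0],"turn":[0,0,0]},{"xyz":[0,0,0],"turn":[0,0,0]}]'
```

```text
clock: 9.35
position: [0.6673, -0.1084, 0.0736]
orientation: [-3.125, -0.02, -1.097]
wrist_force: [0.4, 0.3, 0.2]
width: -0.0002
clock: 10.35
position: [0.6684, -0.1083, 0.0683]
orientation: [-3.122, -0.022, -1.097]
wrist_force: [-1.0, 1.1, 4.5]
width: -0.0
```

```bash
python3 -m crank '[{"xyz":[0,0,2],"turn":[0,0,0]},{"xyz":[0,0,2],"turn":[0,0,0]},{"xyz":[0,0,2],"turn":[0,0,0]},{"xyz":[0,0,2],"turn":[0,0,0]},{"xyz":[0,0,2],"turn":[0,0,0]},{"xyz":[0,0,0],"turn":[0,0,0]},{"xyz":[0,0,0],"turn":[0,0,0]},{"xyz":[0,0,0],"turn":[0,0,0]}]'
```

```text
clock: 11.35
position: [0.6684, -0.1083, 0.0685]
orientation: [-3.117, -0.028, -1.096]
wrist_force: [-0.1, 0.8, 4.3]
width: 0.0002
```

```bash
python3 -m crank '[{"xyz":[0,0,-20],"turn":[0,0,0]},{"xyz":[0,0,-25],"turn":[0,0,0]},{"xyz":[0,0,-25],"turn":[0,0,0]},{"xyz":[0,0,0],"turn":[0,0,-0.18]},{"xyz":[0,0,0],"turn":[0,0,-0.18]},{"xyz":[0,0,0],"turn":[0,0,-0.18]},{"xyz":[0,0,0],"turn":[0,0,-0.18]},{"xyz":[0,0,0],"turn":[0,0,-0.18]}]'
cat >> h.py <<'E'
from scipy.spatial.transform import Rotation as Ro
def goal(xyz,yaw):
    s=env.sense();R=Ro.from_euler("xyz",s["orientation"])
    print(s["position"],"shift mm",(R.inv().apply(np.array(xyz)-s["position"])*1000).round(1),"turn",(R.inv()*Ro.from_euler("xyz",[np.pi,0,yaw])).as_rotvec().round(3))
E
python3 -c "
from h import *
goal([.6067,-.2573,.137],.35)"
```

```text
clock: 12.35
position: [0.6656, -0.1086, 0.136]
orientation: [3.132, -0.031, -0.17]
wrist_force: [-0.5, -0.4, 0.3]
width: 0.0003
[ 0.66560831 -0.10860128  0.1359999 ] shift mm [-32.9 156.5  -0.6] turn [ 0.017 -0.028 -0.52 ]
```

```bash
python3 -m crank '[{"xyz":[0,0,0],"turn":[0.006,-0.01,-0.17]},{"xyz":[0,0,0],"turn":[0.006,-0.01,-0.17]},{"xyz":[0,0,0],"turn":[0.006,-0.01,-0.17]},{"xyz":[-26,30,0],"turn":[0,0,0]},{"xyz":[-26,30,0],"turn":[0,0,0]},{"xyz":[-26,30,0],"turn":[0,0,0]},{"xyz":[-26,29,0],"turn":[0,0,0]},{"xyz":[0,0,0],"turn":[0,0,0]}]'
python3 -m crank '[{"xyz":[0,0,0],"turn":[0,0,0]},{"xyz":[0,0,0],"turn":[0,0,0]},{"xyz":[0,0,0],"turn":[0,0,0]},{"xyz":[0,0,0],"turn":[0,0,0]},{"xyz":[0,0,0],"turn":[0,0,0]},{"xyz":[0,0,0],"turn":[0,0,0]},{"xyz":[0,0,0],"turn":[0,0,0]},{"xyz":[0,0,0],"turn":[0,0,0]}]'
python3 - <<'E'
from h import *
c=env.get_calibration("wrist");im=env.capture("wrist");cv2.imwrite("pics/w5.png",im[:,:,::-1])
print(proj(np.array([[.6074,-.2592,.074],[.6664,-.1073,.069]]),c));goal([.6067,-.2573,.137],.35)
E
```

```text
clock: 13.35
position: [0.6084, -0.2617, 0.131]
orientation: [-3.138, 0.008, 0.361]
wrist_force: [-0.4, 0.8, -0.1]
width: 0.0001
clock: 14.35
position: [0.6095, -0.2588, 0.1304]
orientation: [-3.137, 0.008, 0.364]
wrist_force: [0.5, 0.6, 0.8]
width: 0.0002
[[315.72643849 260.84888665]
 [530.20674824  36.09909323]]
[ 0.60945974 -0.25887355  0.13040872] shift mm [-2.1 -2.5 -6.6] turn [-0.005  0.008  0.014]
```

View pics/w5.png

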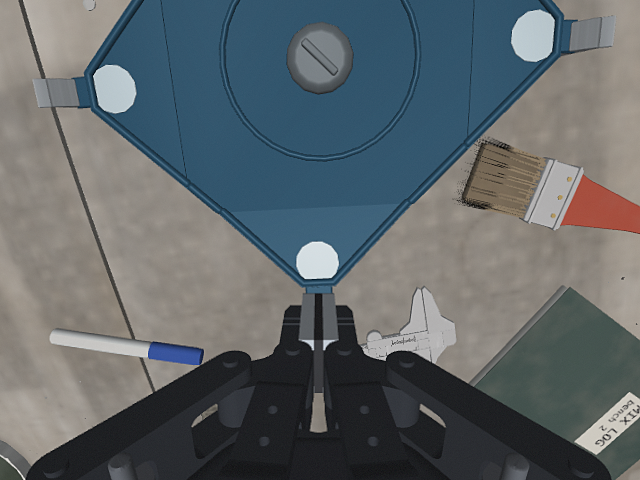

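BR's pad is at (317,261), as predicted. The creases by FR (115,89) and BL (533,36) are now flat, while BR's flap is still shaded as raised. Press BR.

```bash
python3 -m crank '[{"xyz":[-2,-2,20],"turn":[0,0,0]},{"xyz":[0,0,20],"turn":[0,0,0]},{"xyz":[0,0,10],"turn":[0,0,0]},{"xyz":[0,0,3],"turn":[0,0,0]},{"xyz":[0,0,2],"turn":[0,0,0]},{"xyz":[0,0,2],"turn":[0,0,0]},{"xyz":[0,0,2],"turn":[0,0,0]},{"xyz":[0,0,2],"turn":[0,0,0]}]'
python3 -m crank '[{"xyz":[0,0,2],"turn":[0,0,0]},{"xyz":[0,0,2],"turn":[0,0,0]},{"xyz":[0,0,2],"turn":[0,0,0]},{"xyz":[0,0,2],"turn":[0,0,0]},{"xyz":[0,0,2],"turn":[0,0,0]},{"xyz":[0,0,2],"turn":[0,0,0]},{"xyz":[0,0,2],"turn":[0,0,0]},{"xyz":[0,0,2],"turn":[0,0,0]}]'
```

```text
clock: 15.4
position: [0.6076, -0.259, 0.071]
orientation: [-3.141, 0.005, 0.364]
wrist_force: [-0.9, -0.5, 3.2]
width: -0.0002
clock: 16.4
position: [0.6079, -0.2594, 0.0679]
orientation: [3.133, -0.001, 0.364]
wrist_force: [-9.6, 3.6, 28.2]
width: 0.0001
```

```bash
python3 -m crank '[{"xyz":[0,0,-20],"turn":[0,0,0]},{"xyz":[0,0,-25],"turn":[0,0,0]},{"xyz":[0,-15,-20],"turn":[0,0,0]},{"xyz":[0,-50,0],"turn":[0,0,0]},{"xyz":[0,-50,0],"turn":[0,0,0]},{"xyz":[0,-50,0],"turn":[0,0,0]},{"xyz":[0,-47,0],"turn":[0,0,0]},{"xyz":[0,0,0],"turn":[0,0,0]}]'
python3 -m crank '[{"xyz":[0,0,0],"turn":[0,0,0]},{"xyz":[0,0,0],"turn":[0,0,0]},{"xyz":[0,0,0],"turn":[0,0,0]},{"xyz":[0,0,0],"turn":[0,0,0]},{"xyz":[0,0,0],"turn":[0,0,0]},{"xyz":[0,0,0],"turn":[0,0,0]},{"xyz":[0,0,0],"turn":[0,0,0]},{"xyz":[0,0,0],"turn":[0,0,0]}]'
python3 - <<'E'
from h import *
c=env.get_calibration("wrist");im=env.capture("wrist");cv2.imwrite("pics/w6.png",im[:,:,::-1])
p=proj(np.array([[.5332,-.0557,.074]]),c);print(p);b=blobs(im,p,28,200);print(rpad(b,c));goal([.5339,-.0576,.137],.35)
E
```

```text
clock: 17.4
position: [0.5268, -0.0506, 0.133]
orientation: [3.135, -0.001, 0.365]
wrist_force: [0.3, 0.7, 0.8]
width: -0.0
clock: 18.4
position: [0.5273, -0.0523, 0.1327]
orientation: [3.135, -0.001, 0.363]
wrist_force: [-0.2, -0.5, 0.0]
width: 0.0002
[[325.55201719 267.33731041]]Traceback (most recent call last):
  File "<stdin>", line 3, in <module>
  File "h.py", line 17, in blobs
    k=1+st[1:,4].argmax(); out.append(ce[k]+[u-r,v-r]); print("blob",out[-1].round(1),st[k,4])
        ~~~~~~~~~~~~~~~^^
ValueError: attempt to get argmax of an empty sequence
```

View pics/w6.png

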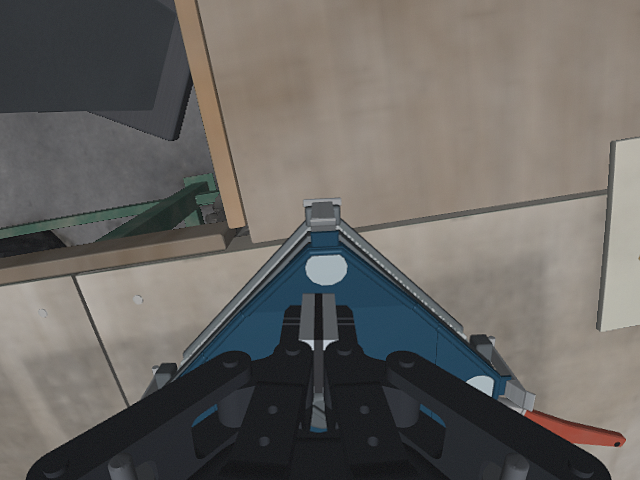

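```bash
python3 -c "
from h import *
goal([.5339,-.0576,.137],.35)"
```

```text
[ 0.52730956 -0.05228797  0.13267139] shift mm [ 4.3  7.3 -4.3] turn [ 0.006 -0.001  0.013]
```

FL's pad is at (326,269), within 2 px of predicted, and its clip is at (322,213). I'll correct by (4, 7) mm and press.

```bash
python3 -m crank '[{"xyz":[4,7,15],"turn":[0,0,0]},{"xyz":[0,0,20],"turn":[0,0,0]},{"xyz":[0,0,15],"turn":[0,0,0]},{"xyz":[0,0,5],"turn":[0,0,0]},{"xyz":[0,0,2],"turn":[0,0,0]},{"xyz":[0,0,2],"turn":[0,0,0]},{"xyz":[0,0,2],"turn":[0,0,0]},{"xyz":[0,0,2],"turn":[0,0,0]}]'
python3 -m crank '[{"xyz":[0,0,2],"turn":[0,0,0]},{"xyz":[0,0,2],"turn":[0,0,0]},{"xyz":[0,0,2],"turn":[0,0,0]},{"xyz":[0,0,2],"turn":[0,0,0]},{"xyz":[0,0,2],"turn":[0,0,0]},{"xyz":[0,0,2],"turn":[0,0,0]},{"xyz":[0,0,2],"turn":[0,0,0]},{"xyz":[0,0,2],"turn":[0,0,0]}]'
```

```text
clock: 19.45
position: [0.5351, -0.0582, 0.0677]
orientation: [3.136, -0.003, 0.363]
wrist_force: [-19.3, 5.3, 57.3]
width: -0.0001
clock: 20.45
position: [0.5351, -0.0582, 0.0678]
orientation: [3.128, -0.013, 0.365]
wrist_force: [-14.8, 3.0, 38.6]
width: 0.0002
```

```bash
python3 -m crank '[{"xyz":[0,0,-20],"turn":[0,0,0]},{"xyz":[0,0,-40],"turn":[0,0,0]},{"xyz":[0,25,-50],"turn":[0,0,0]},{"xyz":[0,30,-50],"turn":[0,0,0]},{"xyz":[0,35,-50],"turn":[0,0,0]},{"xyz":[0,35,-10],"turn":[0,0,0]},{"xyz":[0,0,0],"turn":[0,0,0]},{"xyz":[0,0,0],"turn":[0,0,0]}]'
python3 -m crank '[{"xyz":[0,0,0],"turn":[0,0,0]},{"xyz":[0,0,0],"turn":[0,0,0]},{"xyz":[0,0,0],"turn":[0,0,0]},{"xyz":[0,0,0],"turn":[0,0,0]},{"xyz":[0,0,0],"turn":[0,0,0]},{"xyz":[0,0,0],"turn":[0,0,0]},{"xyz":[0,0,0],"turn":[0,0,0]},{"xyz":[0,0,0],"turn":[0,0,0]}]'
python3 - <<'E'
from h import *
im=env.capture("wrist");cv2.imwrite("pics/w7.png",cv2.resize(im[20:320,140:500,::-1],None,fx=2,fy=2,interpolation=cv2.INTER_CUBIC))
print(env.sense()["position"],env.sense()["wrist_force"])
E
```

```text
clock: 21.45
position: [0.5772, -0.1772, 0.2973]
orientation: [3.124, -0.014, 0.365]
wrist_force: [0.2, 0.3, 0.1]
width: -0.0003
clock: 22.45
position: [0.5764, -0.1751, 0.2966]
orientation: [3.125, -0.013, 0.367]
wrist_force: [0.2, 0.1, 0.3]
width: 0.0
[ 0.57638064 -0.17507726  0.29664414] [-0.11816406 -0.89764157 -0.86157548]
```

View pics/w7.png

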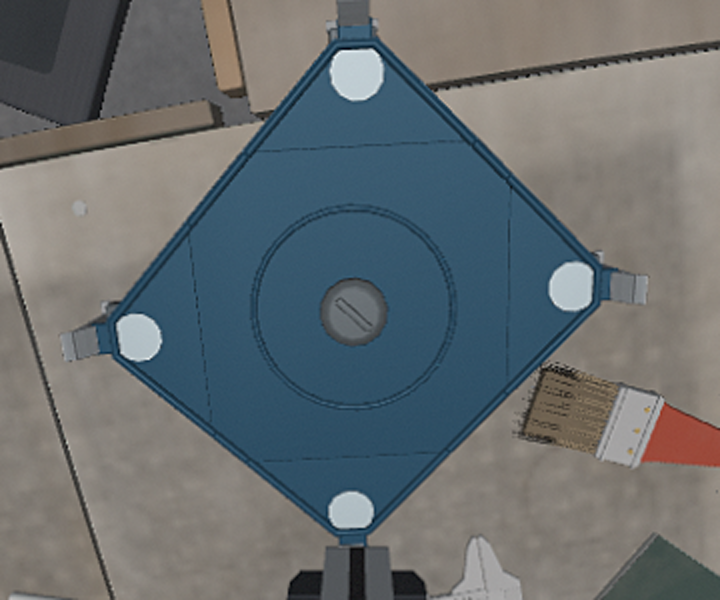

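All four flaps now have the same flat tone as the lid, with only thin crease lines. Pads in the crop are FL (357,75), BL (571,287), BR (351,511) and FR (138,337). The gripper is clear, so I'm handing in.

```bash
python3 -c "
from station import env
print(env.close_job())"
```

```text
the job is handed in; nothing more can be done
None
```

I pressed the lid's corners down one at a time with the closed fingers (near right, far left, far right, near left), and the job is handed in at about 22.5 s of the 48 s. No verdict was reported, so the result below rests on my own checks.

- **Pressing:** the TCP bottomed at 67.7 to 68.5 mm at every corner, which matches pads hard on the gasket. The highest force I read was 65 N, at near right.
- **Final picture:** with the gripper lifted clear, all four flaps lie flat and stay down. I judged this by eye and did not measure the pad heights.
- **Bystanders:** I did not touch any of the loose items. I did not re-measure their positions at the end.
- **Weakest check:** at far left, the force read only about 4 N when I sampled it, because the arm had already relaxed. A later picture showed that corner's flap flat after the gripper had left it.
- **Disagreements:** the top and wrist cameras differed by about 3 mm, and the pads lay 2 to 4 mm further inward than their nominal positions. I corrected for both using close wrist views.

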